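# Sort two vials into the magnetic separator and hold its lever at the third click

## Robot

A 7-joint arm with a two-finger parallel gripper is mounted at the origin on a cart in front of the work surface, level with it; the furniture and walls round the work are solid. World frame = base frame: x ahead of the robot, y to its left, z up, the work surface at z = 0. Lengths are in m, angles in rad, forces in N, time in s.
With the tool pointing down it reaches from about 0.425 to 0.925 m from the base axis. Payload 6.8 kg.
Tool frame: the origin (TCP) lies on the front face of the gripper's body, between the roots of the fingers; the fingertips stand 73 mm ahead of it and the grasp point (between the pads) lies 54 mm ahead of it (env.nose_length is the distance from the TCP to the fingertips, in m); z points along the fingers, y is the direction in which the jaws open and shut (so a half turn about z gives the same grasp; the last joint's range is limited). The gripper opens to 85 mm and grips with 20 to 120 N. Pads are 22 mm wide; open, the fingers measure 114 mm over their backs; the gripper's body (76 mm by 85 mm) begins 54 mm behind the grasp point. The pads swing forward as they close: fully open they stand 13 mm farther back than shut.
Start: joints at [1.185, 0.477, 0.022, 1.555, -0.011, 1.109, -0.083], TCP at [0.185, -0.649, 0.304] pointing down, gripper open.
Joint ranges: [-2.96, 2.96], [-0.34, 2.1], [-1.41, 1.46], [0.24, 2.44], [-1.37, 4.51], [0.17, 1.92], [-2.96, 2.96]. Speed limits (rad/s): [2.39, 2.39, 3.14, 3.14, 3.14, 3.14, 3.14].

## Interface

Orientations are given as a unit quaternion [w, x, y, z].
In Python, from cell import env, kin, camera, calibration, job gives the robot as it stands. The module is installed in compiled form; this text tells all that it offers. Calls block until the motion is done:
- env.reach(position, orientation): joint-space move of the TCP to a pose.
- env.movel(position, velocity=0.15, rot=None, stop_force=None): straight line of the TCP; rot=None keeps the orientation; velocity is the mean speed in m/s. With stop_force (N) it stops when the force on the tool has changed by that much, and returns True; else False.
- env.goto_joints(angles): joint-space move.
- env.grip(opening, f_grip=None): finger opening in m; f_grip is the grip in N (None keeps the last); returns when the fingers have stopped.
- env.dwell(seconds).
- kin.inverse_kinematics(position, orientation): joint angles nearest the present ones, or None.
- env.get_state(): the state.
- camera(name): name is "scene" or "side" or "wrist"; returns (picture, depth): 420x560x3 uint8, blue, green, red; 420x560 float32, m along the optical axis (not along the pixel's ray), 0 where there is no reading.
- calibration(name): a dict with "fx", "fy", "cx", "cy" (pixels), "k1" (the pictures are not rectified: a ray, as slopes to the right and down, at radius r is drawn at 1 + k1 r^2 times it, then the intrinsics apply), "rvec" (rotation vector, rad) and "tvec" (3), from world to camera coordinates, as OpenCV has them. Camera axes: x right, y down, z forward; pixel columns grow to the right and rows downward; lengths in m; the calibration is good to about 2 mm. A picture is of the moment at which its call begins: read the wrist's pose just before it. calibration takes no time and is no camera call; for the wrist camera it gives the pose at the moment of the call.
A pose or a line that the arm cannot do raises env.PlanningError and nothing moves.
- job.job_done(): hands the job in, once; it reports no verdict.
The state is a dict: "time": time; "qpos": joint angles; "joint_velocities": joint speeds; "joint_torque": joint torques, N m; "tcp_pos": TCP position; "orientation": TCP orientation; "force": force on the tool from outside, world axes, zero at the start; "torque": the same for the moment, N m; "opening": finger opening in m.
Only numpy, scipy, OpenCV 4.12 (cv2) and the standard library are available. Lean on these libraries where they do the work, as an engineer would, in place of code of your own. Each camera call takes 0.05 s, during which the arm holds its last target.

## Task

Stand the two loose vials upright in the magnetic separator's empty pockets, each in the same row as the fixed vial of its own height. Then advance the separator's ratchet lever from rest by exactly three clicks, never going on to a fourth, and finish while still holding the lever there, because it springs back when let go. Leave the bottle, the dish stack and the timer where they stand.

Things in the scene. Friction and masses are not known exactly. Their poses are not given: they have to be found in the camera images.
- separator: Magnetic separator, fixed, place and yaw vary. Grey plate 190 x 290 x 8 mm. Origin on the worktop under the centre of the white vial block (130 x 130 mm, top z 38 mm) with four round pockets at x, y = +-30 mm. A row is two pockets of equal x. Those at y = -30 mm hold the fixed vials (which row has the tall one varies), those at y = +30 mm are empty. The lever unit is on the -y side
- pocket_far (a point): Centre of the floor of the empty pocket in the far row (x = y = +30 mm of the separator, z 24 mm). Pocket 28 mm wide, 14 mm deep, open at the top
- pocket_near (a point): Centre of the floor of the empty pocket in the near row (x = -30, y = +30 mm of the separator, z 24 mm). Pocket 28 mm wide, 14 mm deep, open at the top
- tall_sample: straight amber glass vial with a black screw cap of the same width, 24 mm in diameter, 80 mm tall with the cap; fixed in its pocket of the block. Origin at the centre of its underside, z up.
- short_sample: straight amber glass vial with a black screw cap of the same width, 24 mm in diameter, 55 mm tall with the cap; fixed in its pocket of the block. Origin at the centre of its underside, z up.
- tall_vial: straight amber glass vial with a black screw cap of the same width, 24 mm in diameter, 80 mm tall with the cap; loose, about 40 g, stands upright on the worktop to the left of the separator. Origin at the centre of its underside, z up.
- short_vial: straight amber glass vial with a black screw cap of the same width, 24 mm in diameter, 55 mm tall with the cap; loose, about 30 g, stands upright on the worktop to the left of the separator. Origin at the centre of its underside, z up.
- lever (a joint): Ratchet lever, rad: 0 at rest, grows clockwise seen from above, stop at 1.25. Clicks (a roller drops into a notch) at 0.25, 0.50, 0.75, 1.00, 1.25; crests halfway between. Push at the knob (return spring included): jumps to about 6 N where the roller meets the notch's far side, eases to 3 N at the crest and 1 to 2 N just before the next notch. Notches do not lock: let go, it springs back to 0
- lever_knob (a point): Black upright cylindrical knob, 18 mm diameter, from 19 mm below to 15 mm above this point on its axis; turns with the lever. Below it the flat lever, 16 mm wide, top 29 mm below this point, leads to the pivot 110 mm away. At rest it points 0.85 rad anticlockwise (seen from above) from the separator's -x direction; advancing moves the knob to the separator's +y and -x
- lever_pivot (a point): Point on the lever's vertical pivot axis at the height of lever_knob, at x 10, y -140 mm of the separator. On the base plate round it, 78 mm off, six dark dots mark rest and the five clicks; a thin pin under the lever points at them
- tablet_bottle: White screw-cap bottle, 47 mm wide, 85 mm tall, a bystander right of the lever. Origin at the centre of its underside.
- petri_dishes: Stack of petri dishes, 90 mm wide, 61 mm tall, a bystander right of the lever, nearer the robot. Origin at the centre of its underside.
- bench_timer: Small white bench timer, 47 x 66 x 57 mm, a bystander behind the separator. Origin at the centre of its underside.
Not all that is in view belongs to the job. Leave any pink or turquoise look-alike of the tall_vial alone.

How it is judged:
By the outcome, as a careful person would: the job done as asked, in the order asked, and still so for the second after the job is handed in, while the arm keeps its last pose, push and grip.
It also fails if it takes over 72 s, if anything falls off the work surface, if the arm or the gripper's body presses on something with over 40 N, if the wrist force passes 120 N, or if a joint passes its speed limit or range.

## Working session

There is one attempt and no reset: what is moved stays moved. The work goes in short steps, each a Python script; the robot and the scene stay as the last script left them, time stands still between calls to the robot, and variables do not carry over. Pictures are saved under pics/ and viewed, and the job is handed in when it is done.

```bash
ls; mkdir -p pics; cat > h.py <<'E'
import numpy as np, cv2
from cell import env, kin, camera, calibration, job
def snap(name,fn):
    c=calibration(name); im,d=camera(name); cv2.imwrite('pics/'+fn+'.png',im); np.savez('pics/'+fn+'.npz',im=im,d=d,**{k:np.array(v) for k,v in c.items()}); return im,d,c
def load(fn):
    z=np.load('pics/'+fn+'.npz'); return z['im'],z['d'],z
def ray(c,u,v):
    x=(u-float(c['cx']))/float(c['fx']); y=(v-float(c['cy']))/float(c['fy'])
    k=float(c['k1']); a,b=x,y
    for _ in range(30):
        s=1+k*(a*a+b*b); a,b=x/s,y/s
    return np.array([a,b,1.])
def RT(c): return cv2.Rodrigues(np.array(c['rvec'],float).reshape(3))[0],np.array(c['tvec'],float).reshape(3)
def px2z(c,u,v,z):
    R,t=RT(c); o=-R.T@t; r=R.T@ray(c,u,v); return o+r*(z-o[2])/r[2]
def px2d(c,d,u,v):
    R,t=RT(c); return R.T@(ray(c,u,v)*d[int(round(v)),int(round(u))]-t)
def proj(c,P):
    R,t=RT(c); p=R@np.array(P,float)+t; a,b=p[0]/p[2],p[1]/p[2]; s=1+float(c['k1'])*(a*a+b*b)
    return np.array([float(c['fx'])*a*s+float(c['cx']),float(c['fy'])*b*s+float(c['cy'])])
def cloud(c,d):
    R,t=RT(c); v,u=np.mgrid[0:d.shape[0],0:d.shape[1]]
    x=(u-float(c['cx']))/float(c['fx']); y=(v-float(c['cy']))/float(c['fy']); a,b=x,y
    for _ in range(30):
        s=1+float(c['k1'])*(a*a+b*b); a,b=x/s,y/s
    P=np.stack([a*d,b*d,d],-1)-t
    P=P@R; P[d==0]=np.nan; return P
E
python3 - <<'E'
from h import *
s=env.get_state(); print({k:np.round(v,3) for k,v in s.items()}, env.nose_length)
for n in ("scene","side","wrist"):
    _,_,c=snap(n,n+'0'); print(n,c)
E
```

```text
pics
{'time': np.float64(0.0), 'qpos': array([ 1.185,  0.478,  0.022,  1.556, -0.012,  1.109, -0.083]), 'joint_velocities': array([-0.002, -0.001, -0.002, -0.   ,  0.   , -0.001,  0.   ]), 'joint_torque': array([-0.0000e+00, -5.9646e+01,  1.6080e+00, -2.8120e+01,  1.2000e-02,
        9.0000e-03, -0.0000e+00]), 'tcp_pos': array([ 0.185, -0.649,  0.303]), 'orientation': array([-0.001,  0.99 ,  0.138, -0.   ]), 'force': array([-0.518,  1.188, -0.166]), 'torque': array([-0.038, -0.032,  0.019]), 'opening': np.float64(0.086)} 0.0726
scene {'fx': 387.47088316333617, 'fy': 387.47088316333617, 'cx': 281.82578523451997, 'cy': 211.32772245978035, 'k1': 0.009112715897255702, 'rvec': array([ 0.79845629, -2.52120689,  1.11675365]), 'tvec': array([0.45523624, 0.35635605, 0.80268963])}
side {'fx': 509.6477048620314, 'fy': 509.6477048620314, 'cx': 276.8213037373236, 'cy': 204.4885627305689, 'k1': 0.017216807076246194, 'rvec': array([ 2.20942175, -1.02032923,  0.421812  ]), 'tvec': array([-0.45474891,  0.3394419 ,  1.15583421])}
wrist {'fx': 303.6260575665391, 'fy': 303.6260575665391, 'cx': 277.1496860051659, 'cy': 207.48296952589112, 'k1': -0.04144620647990294, 'rvec': array([-2.30722617,  1.7427093 ,  0.26547285]), 'tvec': array([-0.67402194, -0.03711684,  0.38007166])}
```

View pics/scene0.png

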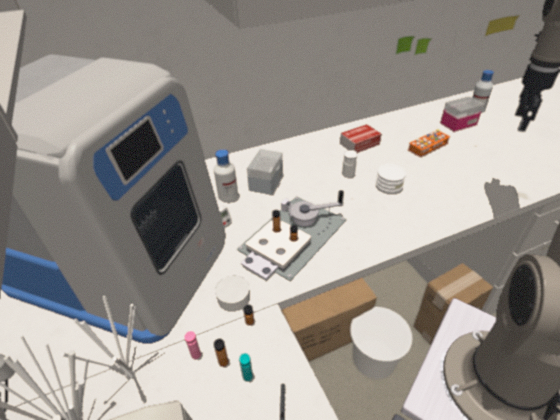

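View pics/side0.png

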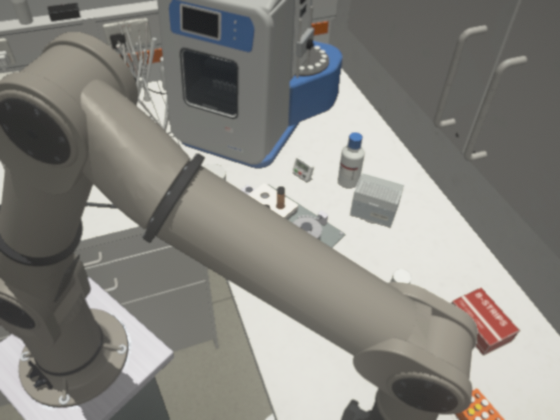

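View pics/wrist0.png

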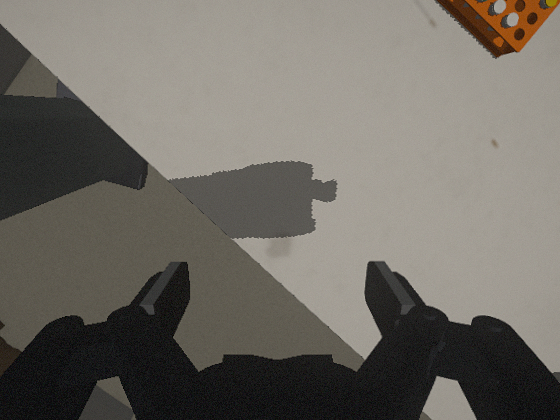

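The scene camera shows amber vials at about (221,352) (tall) and (249,315) (short). The pink and turquoise decoys are at (193,345) and (246,366). The separator is at about (285,240), with the lever knob at (341,197). Next I'll get coarse positions.

```bash
python3 - <<'E'
from h import *
im,d,c=load('scene0'); np.set_printoptions(precision=3,suppress=True)
for n,u,v in [('tall cap',220,343),('short cap',249,309),('pink',193,337),('turq',246,358),('dish',233,284),('fix1 cap',276,214),('fix2 cap',294,229),('knob',341,193),('pivot',303,207),('bottle',349,156),('petri',390,175),('timer',226,218)]:
    print(n,px2d(c,d,u,v))
P=cloud(c,d)
cv2.imwrite('pics/crop1.png',cv2.resize(im[180:400,170:370],None,fx=3.5,fy=2.7,interpolation=cv2.INTER_CUBIC)[:600])
E
```

```text
tall cap [0.503 0.296 0.08 ]
short cap [0.518 0.186 0.054]
pink [0.559 0.318 0.079]
turq [0.438 0.29  0.08 ]
dish [0.601 0.148 0.045]
fix1 cap [ 0.626 -0.068  0.102]
fix2 cap [ 0.568 -0.069  0.077]
knob [ 0.53  -0.256  0.093]
pivot [ 0.614 -0.183  0.051]
bottle [ 0.608 -0.451  0.085]
petri [ 0.464 -0.464  0.059]
timer [ 0.792 -0.036  0.025]
```

View pics/crop1.png

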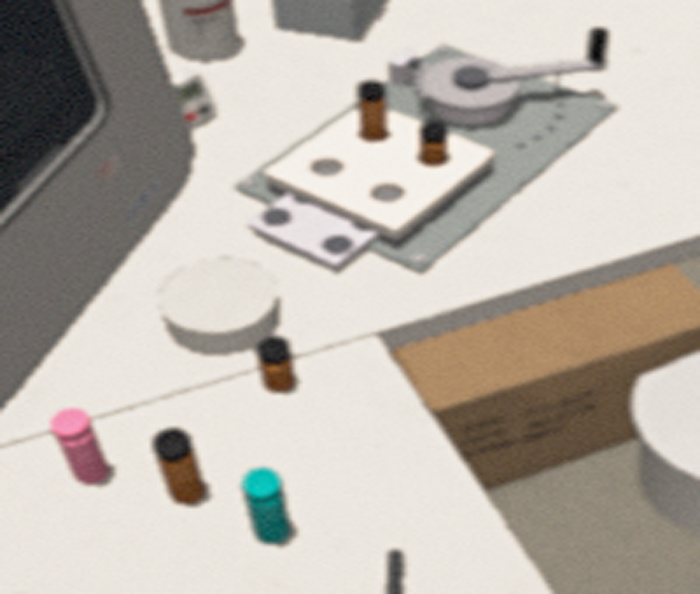

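```bash
python3 - <<'E'
from h import *
from scipy.spatial.transform import Rotation as Ro
np.set_printoptions(precision=3,suppress=True)
c=calibration('wrist'); R,t=RT(c); s=env.get_state(); q=s['orientation']; Rt=Ro.from_quat(q,scalar_first=True).as_matrix()
o=-R.T@t; print('cam in tcp',Rt.T@(o-s['tcp_pos'])); print('cam axes in tcp (cols)',Rt.T@R.T); print(Rt)
# machine footprint
im,d,cc=load('scene0'); P=cloud(cc,d).reshape(-1,3)
for z0,z1 in [(0.02,0.08),(0.08,0.2),(0.2,0.5)]:
    m=(P[:,2]>z0)&(P[:,2]<z1)&(P[:,0]>0.3)&(P[:,0]<1)&(P[:,1]>-0.05)&(P[:,1]<0.6)
    H,_,_=np.histogram2d(P[m,0],P[m,1],bins=[np.arange(0.3,1.01,.05),np.arange(-.05,.61,.05)])
    print(z0,z1,'rows x .3.., cols y -.05..');print(H.astype(int))
E
```

```text
cam in tcp [ 0.076  0.    -0.07 ]
cam axes in tcp (cols) [[-0.001 -0.955 -0.295]
 [ 1.    -0.001 -0.   ]
 [ 0.    -0.295  0.955]]
[[ 0.962  0.274 -0.   ]
 [ 0.274 -0.962  0.001]
 [-0.    -0.001 -1.   ]]
0.02 0.08 rows x .3.., cols y -.05..
[[  0   0   0   0   0   0   0   0   0   0   0   0   0]
 [  0   0   0   0   0   0   0   0   0   0   0   0   0]
 [  0   0   0   0   0   0 145  79   0   0   0   0   0]
 [  0   0   0   0   0   0  67  69   0   0   0   0   0]
 [108  62   0   0 156   0  30  64   0   0   0   0   0]
 [256 186   6 159 430  30   0 221   0   0   0   0   0]
 [234 169   5  97 214  58 101 128  46  89  10   7  63]
 [ 86  64  34  68  76  39   0   0 315  99   1   0   0]
 [  0   0   0   0   0   0   0   0 222   2   0   0   0]
 [ 87   0   0   0   0   0   0   0 119 162   0   0   0]
 [ 32   0   0   0   0   0   0   0   1 281   0   0   0]
 [  0   0   0   0   0   0   0   0   0 290   0   0 161]
 [  0   0   0   0   0   0   0   0   0 222  58   0   0]
 [  0   0   0   0   0   0   0   0   0  48 210   0   0]]
0.08 0.2 rows x .3.., cols y -.05..
[[  0   0   0   0   0   0   0   0   0   0   0   0   0
[... 1005 characters left out ...]
  0   18  105    0]
 [   0    0    0    0    0    0    0    0    0    0    0   53   34]
 [   0    0    0    0    0    0    0    0    0    0   37  129    5]
 [   0    0    0    0    0    0  214 1793 1698    0   15    0    0]
 [   0    0    2  488 1912 2818 3071 2144 2469    0    0   86   99]
 [   0    0 1260 1622  504    3    0    0 2818    0    0   18   22]
 [   0    0    0    0    0    0    0    0 1655  438    0    0    0]
 [   0    0    0    0    0    0    0    0    2  916    0    0    0]
 [   0    0    0    0    0    0    0    0    0  761    0    0    0]
 [   0    0    0    0    0    0    0    0    0  308    0    0    0]
 [   0    0    0    0    0    0    0    0    0   45    0    0    0]]
```

```bash
python3 - <<'E'
from h import *
np.set_printoptions(precision=3,suppress=True)
for p in [(.55,-.1,.32),(.48,.24,.32),(.503,.296,-.02+.073),(.62,-.01,.15),(.56,-.2,.12)]:
    print(p,kin.inverse_kinematics(np.array(p),np.array([0,1.,0,0])))
env.reach(np.array([.55,-.10,.32]),np.array([0,1.,0,0]))
s=env.get_state();print(s['time'],s['qpos'],s['tcp_pos'])
snap('wrist','w1')
env.reach(np.array([.48,.24,.32]),np.array([0,1.,0,0]))
s=env.get_state();print(s['time'],s['qpos'],s['tcp_pos'])
snap('wrist','w2')
E
```

```text
(0.55, -0.1, 0.32) [ 0.354  0.295 -0.348  1.799  0.113  1.067 -1.606]
(0.48, 0.24, 0.32) [ 0.341  0.49  -1.207  1.813  0.494  1.187 -2.591]
(0.503, 0.296, 0.05299999999999999) [-0.263  0.725 -0.497  1.902  0.548  0.653 -2.671]
(0.62, -0.01, 0.15) [ 0.133  0.582 -0.294  1.796  0.224  0.797 -1.843]
(0.56, -0.2, 0.12) [ 0.363  0.58  -0.164  1.878  0.14   0.694 -1.454]
2.5 [ 0.355  0.295 -0.347  1.799  0.114  1.067 -1.606] [ 0.55  -0.101  0.32 ]
3.8583 [-0.119  0.283 -0.548  1.838  0.168  1.066 -2.304] [0.481 0.238 0.32 ]
```

View pics/w1.png

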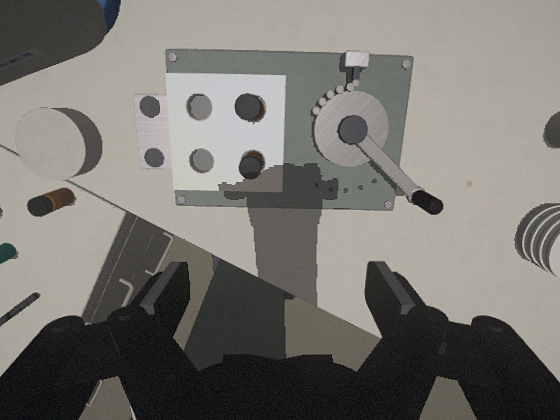

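View pics/w2.png

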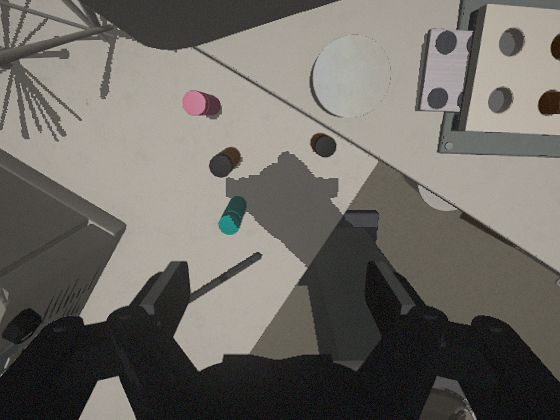

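w1 shows the block's empty pockets at (201,107) and (201,160) and the fixed caps at (250,107) and (252,164). The pivot is at (352,129) and the knob at (430,203). The lilac two-hole strip at (152,130) is not part of the block. In w2 the tall vial cap is at (221,165) and the short cap at (323,146). I'll enlarge these areas.

```bash
python3 - <<'E'
from h import *
im,d,c=load('w1')
cv2.imwrite('pics/c1.png',cv2.resize(im[60:210,150:300],None,fx=4,fy=4,interpolation=cv2.INTER_CUBIC))
cv2.imwrite('pics/c2.png',cv2.resize(im[40:220,300:450],None,fx=3.3,fy=3.3,interpolation=cv2.INTER_CUBIC))
im,d,c=load('w2')
cv2.imwrite('pics/c3.png',cv2.resize(im[80:240,180:360],None,fx=3.7,fy=3.7,interpolation=cv2.INTER_CUBIC))
E
```

```text
(no output)
```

View pics/c1.png

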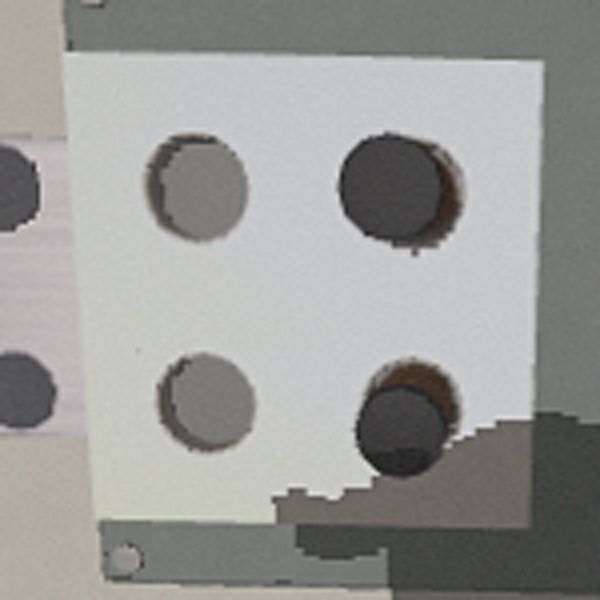

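View pics/c2.png

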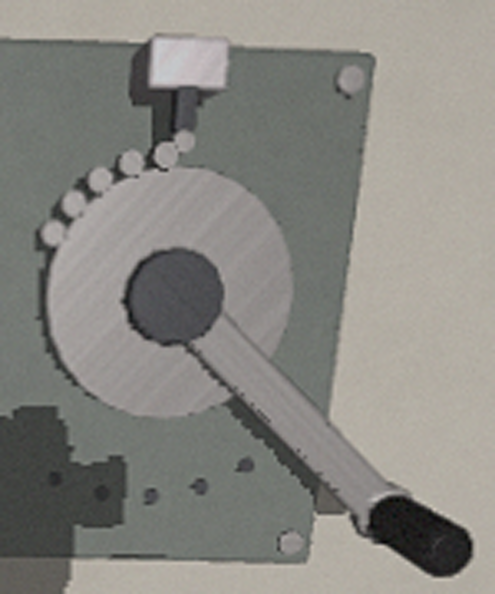

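View pics/c3.png

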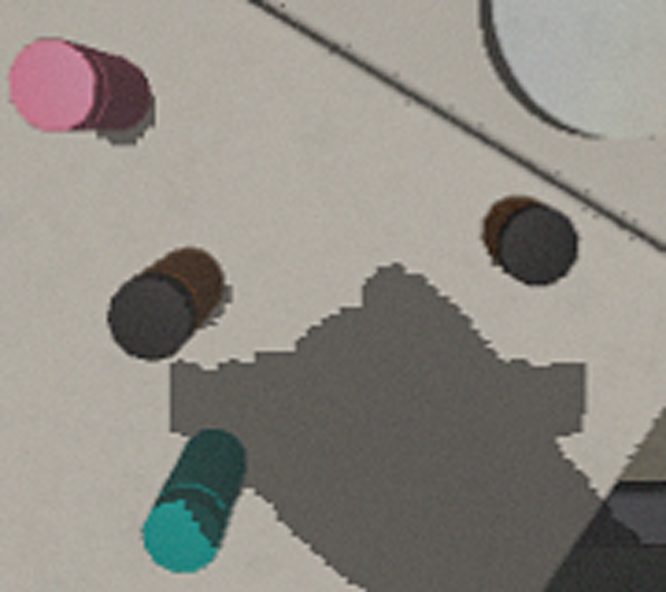

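```bash
python3 - <<'E'
from h import *
from scipy.optimize import least_squares
np.set_printoptions(precision=4,suppress=True)
im,d,c=load('w1'); f=lambda x,y,s,ox,oy:((x+.5)/s-.5+ox,(y+.5)/s-.5+oy)
pts=[((66,52),(65,65,38)),((544,61),(65,-65,38)),((530,527),(-65,-65,38)),((98,520),(-65,65,38)),((197.5,187.5),(30,30,38)),((206.5,402),(-30,30,38)),((390,186),(30,-30,104)),((401,430),(-30,-30,79))]
A=[];B=[]
for (x,y),m in pts:
    u,v=f(x,y,4,150,60); A.append(px2z(c,u,v,m[2]/1000)[:2]); B.append(np.array(m[:2])/1000)
A=np.array(A);B=np.array(B)
def res(p):
    C,S=np.cos(p[2]),np.sin(p[2]); return (B@np.array([[C,S],[-S,C]])+p[:2]-A).ravel()
r=least_squares(res,[.6,-.05,0]); print('sep',r.x,'res mm',1000*r.fun.reshape(-1,2))
p=r.x;C,S=np.cos(p[2]),np.sin(p[2])
w=lambda x,y:np.array([C*x-S*y,S*x+C*y])+p[:2]
print('far',w(.03,.03),'near',w(-.03,.03),'pivot',w(.01,-.14))
for n,(x,y) in dict(pivot=(174,297),knob=(446,550),plate=(100,300-260)).items():
    u,v=f(x,y,3.3,300,40); print(n,u,v,px2d(c,d,u,v))
pv=w(.01,-.14); a=p[2]+np.pi+.85
print('knob nominal',pv+.11*np.array([np.cos(a),np.sin(a)]))
im,d,c=load('w2')
for n,(x,y),z in [('tall',(151,316),.08),('short',(539,243),.055)]:
    u,v=f(x,y,3.7,180,80); print(n,px2z(c,u,v,z),px2d(c,d,u,v))
for n,(x,y) in dict(pink=(53,85),turq=(180,540)).items():
    u,v=f(x,y,3.7,180,80); print(n,px2z(c,u,v,.08))
E
```

```text
sep [ 0.6037 -0.0439 -0.0258] res mm [[ 0.4093  0.8418]
 [ 0.4505 -0.1394]
 [-0.2699 -0.322 ]
 [ 0.4762  0.3892]
 [-0.0091  0.0065]
 [-0.5199 -0.2072]
 [ 0.0225 -0.3963]
 [-0.5596 -0.1726]]
far [ 0.6344 -0.0147] near [ 0.5745 -0.0131] pivot [ 0.6101 -0.1841]
pivot 352.3787878787879 129.65151515151516 [ 0.6096 -0.1826  0.0523]
knob 434.8030303030303 206.3181818181818 [ 0.5356 -0.2629  0.0949]
plate 329.95454545454544 51.77272727272727 [ 0.6963 -0.1633  0.0001]
knob nominal [ 0.5354 -0.2648]
tall [0.507  0.2966 0.08  ] [0.507  0.2966 0.0801]
short [0.5241 0.186  0.055 ] [0.524  0.1858 0.0541]
pink [0.5682 0.3191 0.08  ]
turq [0.4408 0.2919 0.08  ]
```

```bash
python3 - <<'E'
from h import *
np.set_printoptions(precision=4,suppress=True)
Q=np.array([0,1.,0,0])
env.grip(.05,30)
env.reach(np.array([.5241,.186,.18]),Q)
r=env.movel(np.array([.5241,.186,.097]),velocity=.12,stop_force=8)
s=env.get_state();print(r,s['time'],s['tcp_pos'],s['opening'])
env.grip(.015,30)
s=env.get_state();print(s['time'],s['tcp_pos'],s['opening'],s['force'])
env.movel(np.array([.5241,.186,.19]),velocity=.15)
env.reach(np.array([.5745,-.0131,.20]),Q)
s=env.get_state();print(s['time'],s['tcp_pos'],s['opening'],s['qpos'])
im,_,_=snap('wrist','w3')
cv2.imwrite('pics/c4.png',cv2.resize(im[60:330,140:420],None,fx=2,fy=2,interpolation=cv2.INTER_CUBIC))
E
```

```text
False 5.8667 [0.5246 0.1865 0.0978] 0.04976894312473777
6.2167 [0.5247 0.1862 0.0978] 0.022911478878826996 [-0.7331 -0.1568  6.1251]
7.8167 [ 0.5741 -0.0118  0.1993] 0.023183925078304995 [ 0.2543  0.4717 -0.4393  1.8703  0.2569  0.8564 -1.8825]
```

View pics/w3.png

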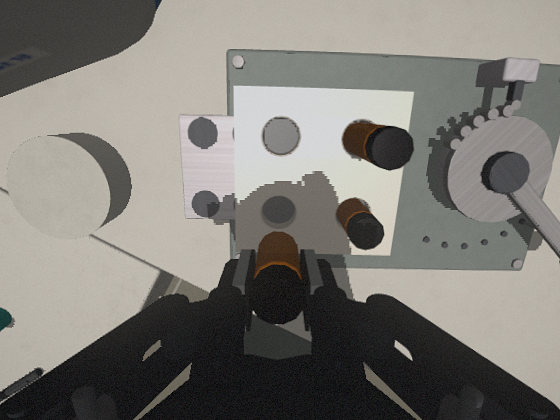

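View pics/c4.png

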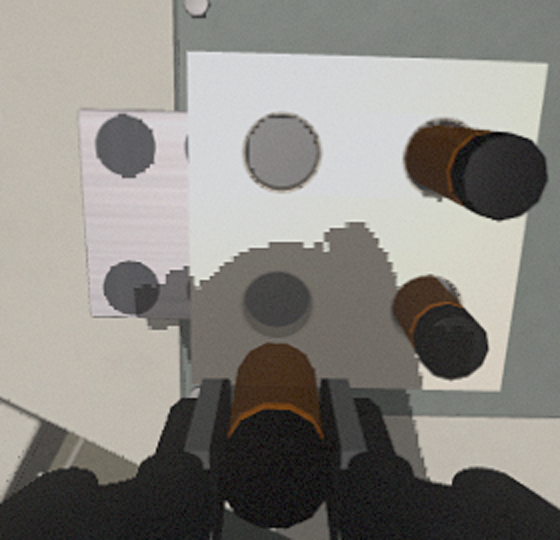

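The vial is held upright at about (278,280) and the near pocket is at about (279,212). I'll check the offset between vial and pocket in this same view.

```bash
python3 - <<'E'
from h import *
np.set_printoptions(precision=4,suppress=True)
im,d,c=load('w3'); f=lambda x,y:((x+.5)/2-.5+140,(y+.5)/2-.5+60)
print('far',px2z(c,*f(282.5,152.5),.038),'near',px2z(c,*f(278.5,306),.038))
print('cap',px2z(c,*f(278,477),.1568), px2d(c,d,*f(278,477)))
print('cap edges', px2z(c,*f(228,477),.1568),px2z(c,*f(328,477),.1568))
# depth-based cap top
P=cloud(c,d); m=(P[...,2]>.152)&(P[...,2]<.162)&(abs(P[...,0]-.574)<.02)&(abs(P[...,1]+.012)<.02)
q=P[m]; print(len(q),q[:,0].min(),q[:,0].max(),q[:,1].min(),q[:,1].max(),np.median(q[:,2]))
print(env.get_state()['tcp_pos'])
E
```

```text
far [ 0.6342 -0.0142  0.038 ] near [ 0.5741 -0.0128  0.038 ]
cap [ 0.5746 -0.0122  0.1568] [ 0.5746 -0.0122  0.1567]
cap edges [ 0.5746 -0.0015  0.1568] [ 0.5746 -0.0229  0.1568]
2740 0.5604272178046427 0.586396876124022 -0.031981462492090516 0.007967350230356813 0.15618163775515354
[ 0.5741 -0.0108  0.1996]
```

```bash
python3 - <<'E'
from h import *
np.set_printoptions(precision=4,suppress=True)
x,y=.5738,-.0125
env.movel(np.array([x,y,.143]),velocity=.12)
s=env.get_state();print(s['time'],s['tcp_pos'],s['force'])
r=env.movel(np.array([x,y,.121]),velocity=.04,stop_force=5)
s=env.get_state();print(r,s['time'],s['tcp_pos'],s['force'])
snap('wrist','w4')
E
```

```text
8.4917 [ 0.5741 -0.0118  0.1433] [ 0.4383  0.512  -0.3712]
True 9.025 [ 0.5738 -0.0129  0.1217] [-0.1482 -1.0884  4.8952]
```

View pics/w4.png

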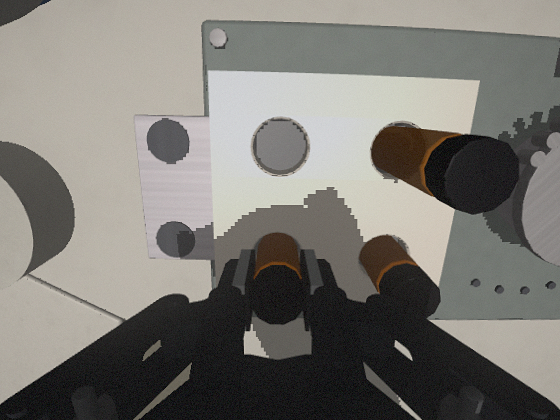

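The lowering stopped on contact at the pocket floor height and the vial is in the pocket. Now I'll release it and fetch the tall vial.

```bash
python3 - <<'E'
from h import *
np.set_printoptions(precision=4,suppress=True)
Q=np.array([0,1.,0,0])
env.grip(.042)
env.movel(np.array([.5738,-.0125,.20]),velocity=.15)
snap('wrist','w5')
env.grip(.05)
env.reach(np.array([.507,.2966,.22]),Q)
r=env.movel(np.array([.507,.2966,.107]),velocity=.12,stop_force=8)
s=env.get_state();print(r,s['time'],s['tcp_pos'],s['qpos'])
env.grip(.015,30)
s=env.get_state();print(s['time'],s['tcp_pos'],s['opening'],s['force'])
env.movel(np.array([.507,.2966,.23]),velocity=.15)
env.reach(np.array([.6336,-.0142,.23]),Q)
env.dwell(.1)
s=env.get_state();print(s['time'],s['tcp_pos'],s['opening'],s['qpos'])
im,_,_=snap('wrist','w6')
cv2.imwrite('pics/c6.png',cv2.resize(im[60:330,140:420],None,fx=2,fy=2,interpolation=cv2.INTER_CUBIC))
E
```

```text
False 12.675 [0.5074 0.297  0.1077] [-0.3031  0.6253 -0.4391  1.8847  0.3894  0.715  -2.5379]
13.0167 [0.5074 0.2969 0.1078] 0.023280248454245738 [-0.1877 -1.3962  4.3361]
15.35 [ 0.6334 -0.0116  0.2301] 0.02279200196490311 [ 0.2421  0.5217 -0.4401  1.7042  0.2583  0.9734 -1.8603]
```

View pics/w5.png

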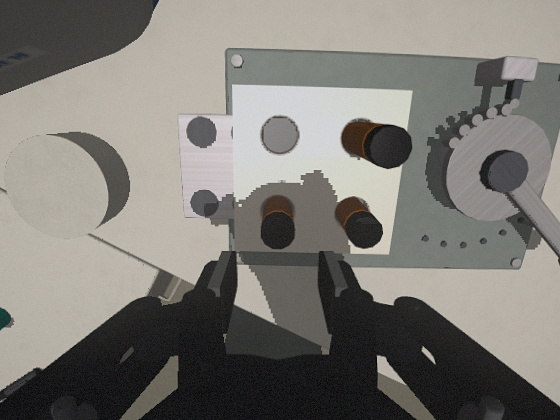

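View pics/c6.png

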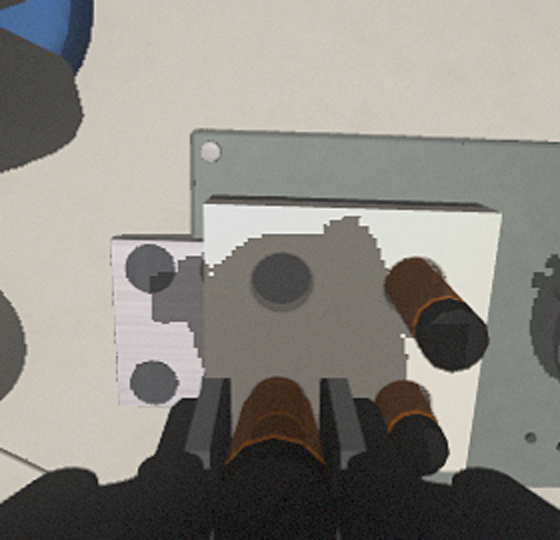

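```bash
python3 - <<'E'
from h import *
np.set_printoptions(precision=4,suppress=True)
im,d,c=load('w6'); f=lambda x,y:((x+.5)/2-.5+140,(y+.5)/2-.5+60)
print('far',px2z(c,*f(282,281),.038),'cap edges',px2z(c,*f(227,480),.203),px2z(c,*f(327,480),.203))
x,y=.6338,-.0143
env.movel(np.array([x,y,.153]),velocity=.15)
env.dwell(.15)
s=env.get_state();print(s['time'],s['tcp_pos'],s['force'])
im,d,c=snap('wrist','w7')
cv2.imwrite('pics/c7.png',cv2.resize(im[60:330,140:420],None,fx=2,fy=2,interpolation=cv2.INTER_CUBIC))
E
```

```text
far [ 0.6353 -0.0144  0.038 ] cap edges [ 0.6437 -0.0025  0.203 ] [ 0.6438 -0.021   0.203 ]
16.2167 [ 0.6346 -0.0142  0.1544] [ 0.8312  0.4211 -0.0765]
```

View pics/c7.png

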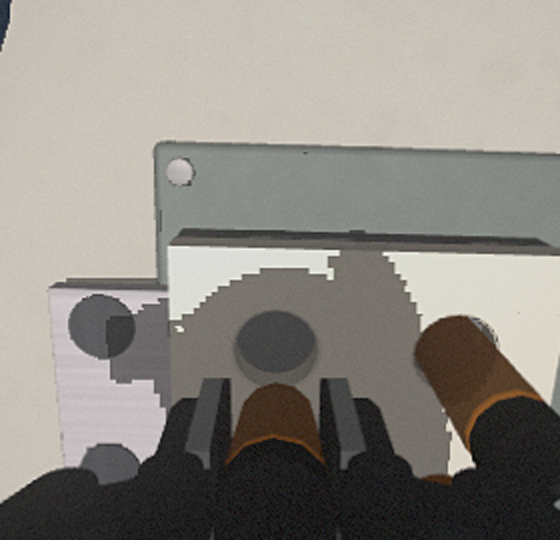

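```bash
python3 - <<'E'
from h import *
np.set_printoptions(precision=4,suppress=True)
x,y=.6340,-.0143
r=env.movel(np.array([x,y,.1305]),velocity=.04,stop_force=5)
s=env.get_state();print(r,s['time'],s['tcp_pos'],s['force'])
if s['tcp_pos'][2]<.134:
    env.grip(.042)
    env.movel(np.array([x,y,.24]),velocity=.15)
    env.reach(np.array([.50,-.12,.30]),np.array([0,1.,0,0]))
    s=env.get_state();print(s['time'],s['tcp_pos'],s['qpos'])
snap('wrist','w8')
E
```

```text
True 16.6667 [ 0.6344 -0.0148  0.1405] [ 0.7457 -1.2136  3.8119]
```

View pics/w8.png

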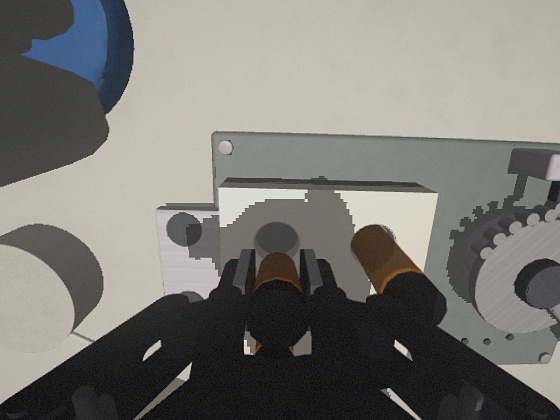

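```bash
python3 - <<'E'
from h import *
np.set_printoptions(precision=4,suppress=True)
s=env.get_state();print(s['time'],s['tcp_pos'],s['force'],s['torque'],s['opening'])
im,d,c=load('w8')
cv2.imwrite('pics/c8.png',cv2.resize(im[200:350,210:350],None,fx=4,fy=4,interpolation=cv2.INTER_CUBIC))
im,d,c=snap('side','s8')
cv2.imwrite('pics/cs8.png',cv2.resize(im[150:270,200:380],None,fx=4,fy=4,interpolation=cv2.INTER_CUBIC))
im,d,c=snap('scene','sc8')
cv2.imwrite('pics/csc8.png',cv2.resize(im[160:290,220:360],None,fx=4,fy=4,interpolation=cv2.INTER_CUBIC))
E
```

```text
16.7167 [ 0.6344 -0.0148  0.1406] [ 1.547  -1.1496  3.17  ] [-0.2496 -0.062   0.0662] 0.02281001123229546
```

View pics/c8.png

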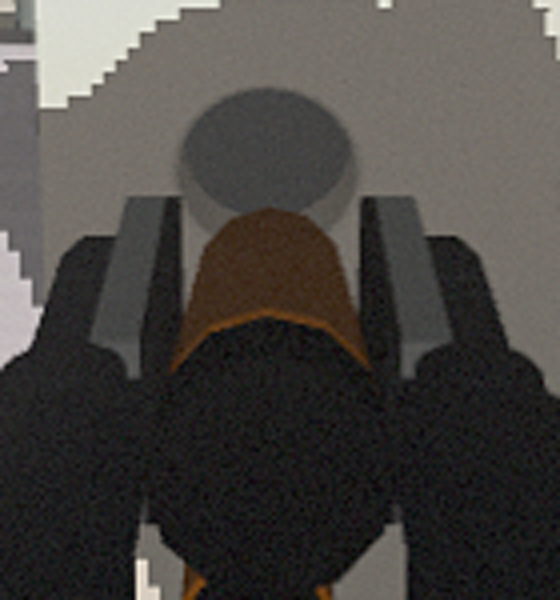

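View pics/cs8.png

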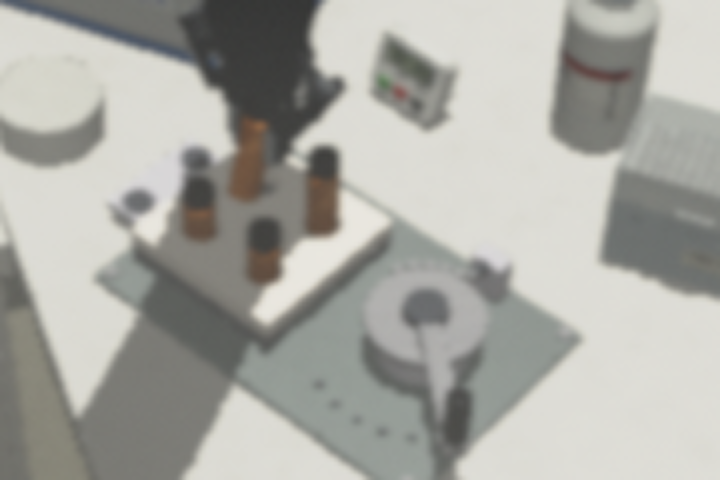

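View pics/csc8.png

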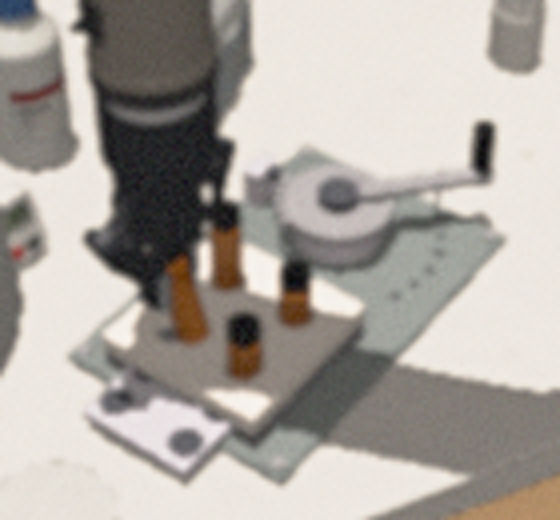

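The tall vial is tilted about the jaw axis in the grip, so its foot met the rim. I'll raise it and measure the tilt.

```bash
python3 - <<'E'
from h import *
np.set_printoptions(precision=4,suppress=True)
def prof(fn,tcp):
    im,d,c=load(fn); P=cloud(c,d)-np.array(tcp)
    m=(abs(P[...,0])<.03)&(abs(P[...,1])<.003)&(P[...,2]<-.01)&(P[...,2]>-.115)
    q=P[m]; q=q[np.argsort(-q[:,2])]
    print(fn); print(q[::max(1,len(q)//24)])
prof('w3',[.5741,-.0122,.1995]); prof('w6',[.6334,-.0125,.2301]); prof('w7',[.634,-.0142,.154]); prof('w8',[.6344,-.0148,.1405])
env.movel(np.array([.634,-.0143,.165]),velocity=.08)
env.dwell(.3)
s=env.get_state();print(s['time'],s['tcp_pos'],s['force'])
im,d,c=snap('wrist','w9'); prof('w9',s['tcp_pos'])
E
```

```text
w3
[[-0.0015  0.0008 -0.0415]
 [ 0.0023 -0.0026 -0.0425]
 [-0.0055  0.0025 -0.0428]
 [-0.001   0.0008 -0.0429]
 [-0.0021  0.0021 -0.0431]
 [-0.0089 -0.0019 -0.0432]
 [ 0.0043  0.0029 -0.0433]
 [ 0.0095 -0.0005 -0.0434]
 [ 0.007   0.0029 -0.0435]
 [-0.0108  0.0012 -0.0436]
 [-0.0061 -0.0001 -0.0437]
 [ 0.0078 -0.0026 -0.0438]
 [-0.0017  0.0029 -0.044 ]
 [ 0.0054  0.0003 -0.0446]
 [ 0.0097  0.0025 -0.0472]
 [ 0.0094 -0.0023 -0.0505]
 [ 0.0094  0.0017 -0.0541]
 [ 0.0095  0.0027 -0.0588]
 [ 0.0098  0.0003 -0.0612]
 [ 0.0096  0.0023 -0.066 ]
 [ 0.0094  0.0029 -0.071 ]
 [ 0.0096  0.0008 -0.0753]
 [ 0.0094 -0.0029 -0.0808]
 [ 0.0102  0.0025 -0.0874]
 [ 0.0097  0.0026 -0.0945]]
w6
[[-0.0036 -0.0014 -0.0211]
 [-0.0064  0.0023 -0.0221]
 [-0.0036 -0.0022 -0.0226]
 [-0.0007  0.0008 -0.0229]
 [-0.0009  0.0012 -0.0232]
 [-0.0021  0.0001 -0.0235]
 [ 0.003  -0.0021 -0.0239]
 [ 0.0031 -0.0025 -0.0243]
 [ 0.0028  0.0019 -0.0247]
 [ 0.0056  0.0027 -0.0251]
 [ 0.0053  0.0023 -0.0254]
 [ 0.0081  0.0012 -0.0258]
 [ 0.0117  0.0001 -0.0262]
 [ 0.0145  0.0016 -0.0265]
 [ 0.0125 -0.0021 -0.0269]
 [ 0.0139 -0.
[... 1653 characters left out ...]
1811  0.0326 -0.7823]
w9
[[-0.0042 -0.0012 -0.0202]
 [-0.0061  0.0017 -0.0218]
 [-0.005   0.0029 -0.0221]
 [-0.0012  0.0006 -0.0225]
 [-0.0062 -0.0016 -0.0229]
 [-0.0001 -0.0005 -0.0233]
 [-0.     -0.0009 -0.0237]
 [ 0.0024  0.0006 -0.0241]
 [ 0.0047 -0.0023 -0.0245]
 [ 0.0062  0.0002 -0.0249]
 [ 0.005   0.0028 -0.0252]
 [ 0.0091 -0.0009 -0.0256]
 [ 0.0067  0.0025 -0.026 ]
 [ 0.0125  0.0021 -0.0263]
 [ 0.0105 -0.0016 -0.0268]
 [ 0.0119  0.0024 -0.0272]
 [ 0.0128  0.0028 -0.0278]
 [ 0.014  -0.0009 -0.0307]
 [ 0.0129  0.0018 -0.0353]
 [ 0.0103  0.0028 -0.0429]
 [ 0.0089 -0.0024 -0.0486]
 [ 0.007   0.0012 -0.0566]
 [ 0.004   0.0013 -0.0673]
 [ 0.0004 -0.0003 -0.0798]
 [-0.0044  0.0003 -0.0973]]
```

The vial has swung about 15° about the jaw axis. I'll pitch the tool by the same angle so the vial is vertical, then recheck.

```bash
cat >> h.py <<'E'
from scipy.spatial.transform import Rotation as Ro
def frontline(fn,xy,ztop,zlo,zhi,dy=.003):
    im,d,c=load(fn); P=cloud(c,d)
    m=(abs(P[...,0]-xy[0])<.035)&(abs(P[...,1]-xy[1])<dy)&(P[...,2]>zlo)&(P[...,2]<zhi)
    q=P[m]; k=np.polyfit(q[:,2],q[:,0],1); r=q[:,0]-np.polyval(k,q[:,2]); ok=abs(r)<.0015
    k=np.polyfit(q[ok,2],q[ok,0],1); return k,ok.sum(),len(q)
E
python3 - <<'E'
from h import *
np.set_printoptions(precision=4,suppress=True)
tc=[.6337,-.0143,.1646]
k,n,N=frontline('w9',tc,0,tc[2]-.095,tc[2]-.032); print(k,n,N,np.degrees(np.arctan(k[0])))
th=np.arctan(k[0])
q=(Ro.from_euler('y',-th)*Ro.from_quat([0,1.,0,0],scalar_first=True)).as_quat(scalar_first=True); print(q)
env.movel(np.array([.6337,-.0143,.20]),velocity=.12)
env.reach(np.array([.6337-.012,-.0143,.20]),q)
env.dwell(.3)
s=env.get_state();print(s['time'],s['tcp_pos'],s['orientation'],s['qpos'],s['opening'])
im,d,c=snap('wrist','w10')
b=s['tcp_pos']
P=cloud(c,d)
m=(abs(P[...,1]-b[1])<.003)&(abs(P[...,0]-b[0])<.04)&(P[...,2]>.085)&(P[...,2]<.20)
p=P[m]; p=p[np.argsort(-p[:,2])]; print(len(p)); print(p[::max(1,len(p)//25)])
cv2.imwrite('pics/c10.png',cv2.resize(im[60:330,140:420],None,fx=2,fy=2,interpolation=cv2.INTER_CUBIC))
im,d,c=snap('scene','sc10')
cv2.imwrite('pics/csc10.png',cv2.resize(im[140:290,200:360],None,fx=4,fy=4,interpolation=cv2.INTER_CUBIC))
E
```

```text
[0.2823 0.6099] 384 384 15.762399117545968
[0.     0.9906 0.     0.1371]
18.8083 [ 0.6225 -0.0142  0.1999] [-0.0002  0.9906 -0.0002  0.1369] [ 0.2271  0.4474 -0.3951  1.9276  0.3817  0.552  -1.9824] 0.02293230076093732
1436
[[ 0.6354 -0.0158  0.1791]
 [ 0.6403 -0.0151  0.1781]
 [ 0.6229 -0.017   0.1779]
 [ 0.6304 -0.014   0.1778]
 [ 0.6364 -0.0133  0.1776]
 [ 0.622  -0.0133  0.1775]
 [ 0.6337 -0.0118  0.1774]
 [ 0.6299 -0.0148  0.1773]
 [ 0.6437 -0.0137  0.1772]
 [ 0.6267 -0.0133  0.1771]
 [ 0.632  -0.0162  0.1771]
 [ 0.6376 -0.0162  0.177 ]
 [ 0.6282 -0.0162  0.1769]
 [ 0.6395 -0.0144  0.1768]
 [ 0.6402 -0.0163  0.1767]
 [ 0.6416 -0.0122  0.1765]
 [ 0.6381 -0.0137  0.1763]
 [ 0.6444 -0.0133  0.1758]
 [ 0.6439 -0.0163  0.1727]
 [ 0.6444 -0.0124  0.1675]
 [ 0.6442 -0.0153  0.1602]
 [ 0.6442 -0.0153  0.1531]
 [ 0.6445 -0.0135  0.1447]
 [ 0.6441 -0.0119  0.1338]
 [ 0.6447 -0.014   0.1206]
 [ 0.6444 -0.0133  0.1032]]
```

View pics/c10.png

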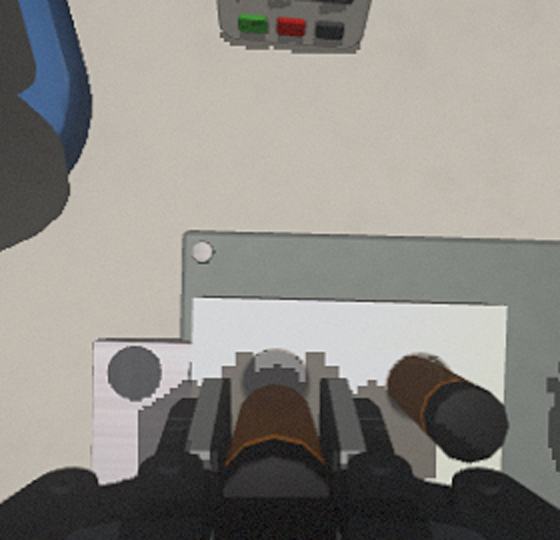

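View pics/csc10.png

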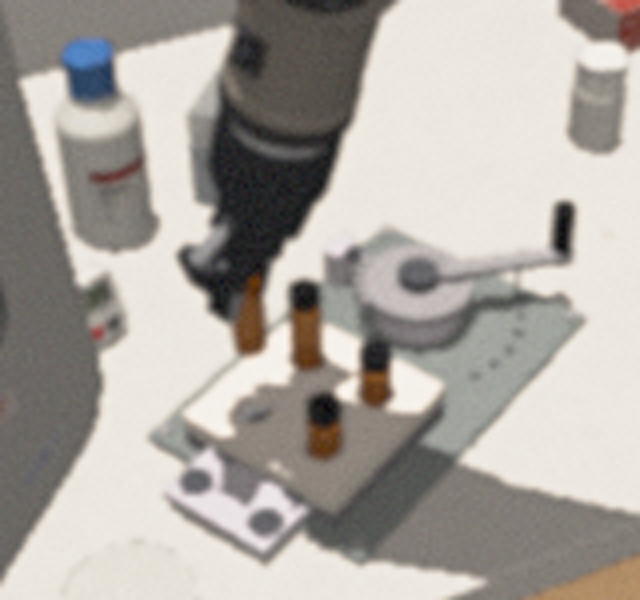

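```bash
python3 - <<'E'
from h import *
np.set_printoptions(precision=4,suppress=True)
im,d,c=load('w10'); P=cloud(c,d)
# fixed tall cap top & side
m=(abs(P[...,0]-.633)<.025)&(abs(P[...,1]+.0747)<.025)&(P[...,2]>.099)&(P[...,2]<.11); q=P[m]
print('fixed cap x',np.percentile(q[:,0],[1,99]),'y',np.percentile(q[:,1],[1,99]),len(q))
m=(abs(P[...,1]+.0747)<.003)&(abs(P[...,0]-.633)<.03)&(P[...,2]>.045)&(P[...,2]<.098); q=P[m]; print('front',np.median(q[:,0]),len(q))
for fn,x,y,lo,hi in [('w6',.6329,-.0747,.05,.098),('w5',.5745,-.0131,.045,.074),('w5',.573,-.0731,.045,.074),('w5',.6329,-.0747,.05,.098)]:
    im,d,cc=load(fn); Q=cloud(cc,d); m=(abs(Q[...,1]-y)<.003)&(abs(Q[...,0]-x)<.03)&(Q[...,2]>lo)&(Q[...,2]<hi); q=Q[m]; print(fn,'front-center',np.median(q[:,0])-x,len(q))
    m=(abs(Q[...,1]-y)<.02)&(abs(Q[...,0]-x)<.02)&(abs(Q[...,2]-(hi+.005))<.003);q=Q[m]; print('  cap centre',(np.percentile(q[:,:2],1,axis=0)+np.percentile(q[:,:2],99,axis=0))/2-[x,y],len(q))
# vial held cap
m=(abs(P[...,0]-.632)<.02)&(abs(P[...,1]+.0142)<.0125)&(abs(P[...,2]-.1772)<.0012); q=P[m]; print('held cap',np.percentile(q[:,:2],[1,99],axis=0),len(q))
E
```

```text
fixed cap x [0.6219 0.6436] y [-0.0848 -0.0624] 1182
front 0.6438252208419744 80
w6 front-center 0.010990949600450994 123
  cap centre [-0.0001  0.0011] 888
w5 front-center 0.009022798494147777 104
  cap centre [-0.0021  0.0004] 902
w5 front-center 0.010923902867611246 88
  cap centre [-0.0004  0.0011] 914
w5 front-center 0.010812437869944791 46
  cap centre [-0.0004  0.0011] 1496
held cap [[ 0.622  -0.0248]
 [ 0.6438 -0.0033]] 2889
```

```bash
python3 - <<'E'
from h import *
np.set_printoptions(precision=4,suppress=True)
x,y=.6229,-.0146
env.movel(np.array([x,y,.147]),velocity=.12)
r=env.movel(np.array([x,y,.1255]),velocity=.04,stop_force=5)
s=env.get_state();print(r,s['time'],s['tcp_pos'],s['force'])
im,d,c=snap('side','s11')
cv2.imwrite('pics/cs11.png',cv2.resize(im[150:270,200:380],None,fx=4,fy=4,interpolation=cv2.INTER_CUBIC))
E
```

```text
True 20.0167 [ 0.6228 -0.0148  0.1264] [-1.9196 -0.5117  4.5479]
```

View pics/cs11.png

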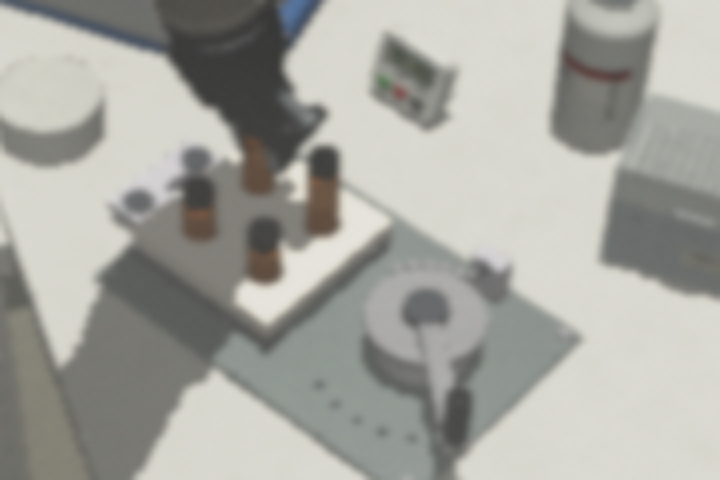

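```bash
python3 - <<'E'
from h import *
np.set_printoptions(precision=4,suppress=True)
env.grip(.042)
env.movel(np.array([.6229,-.0146,.22]),velocity=.15)
p=np.array([.6037,-.0439]);yaw=-.0258;pv=np.array([.6101,-.1841])
def pose(th,z):
    a=yaw+np.pi+.85-th; k=pv+.11*np.array([np.cos(a),np.sin(a)]); psi=a-np.pi/2-np.pi+np.pi/2 # jaw axis = a-90deg ; q0 jaw axis -90deg => psi=a (mod pi)
    q=(Ro.from_euler('z',a-np.pi)*Ro.from_quat([0,1.,0,0],scalar_first=True)).as_quat(scalar_first=True)
    return np.array([*k,z]),q
env.grip(.05)
P,q=pose(0,.22); print(P,q)
env.reach(P+[-.05,-.01,.05],q); env.dwell(.2)
s=env.get_state();print(s['time'],s['tcp_pos'],s['qpos'])
im,d,c=snap('wrist','w12')
im2,_,_=snap('scene','sc12')
cv2.imwrite('pics/csc12.png',cv2.resize(im2[140:290,200:360],None,fx=4,fy=4,interpolation=cv2.INTER_CUBIC))
E
```

```text
[ 0.5354 -0.2648  0.22  ] [0.     0.9163 0.4005 0.    ]
22.8417 [ 0.486  -0.2737  0.2699] [ 0.9449  0.4031 -0.6854  1.8384  0.2983  1.0049 -0.6082]
```

View pics/w12.png

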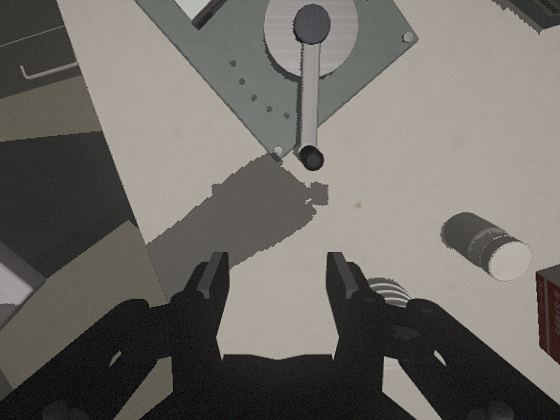

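View pics/csc12.png

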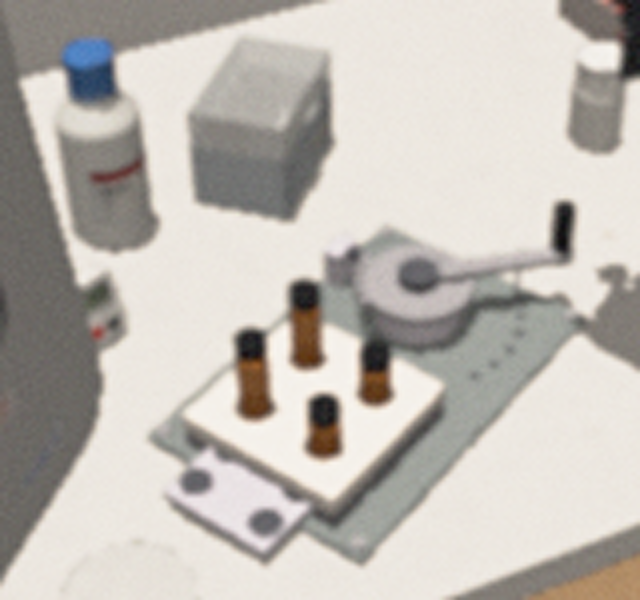

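All four vials stand upright in the block. In w12 the knob top is at about (313,160). I'll check it, then grip it.

```bash
cat >> h.py <<'E'
pv=np.array([.6101,-.1841]);yaw=-.0258
def lpose(th,z):
    a=yaw+np.pi+.85-th; k=pv+.11*np.array([np.cos(a),np.sin(a)])
    q=(Ro.from_euler('z',a-np.pi)*Ro.from_quat([0,1.,0,0],scalar_first=True)).as_quat(scalar_first=True)
    return np.array([*k,z]),q
E
python3 - <<'E'
from h import *
np.set_printoptions(precision=4,suppress=True)
im,d,c=load('w12'); P=cloud(c,d)
m=(abs(P[...,0]-.535)<.03)&(abs(P[...,1]+.264)<.03)&(P[...,2]>.089)&(P[...,2]<.10); q=P[m]
print('knob top',(np.percentile(q,1,axis=0)+np.percentile(q,99,axis=0))/2,np.median(q[:,2]),np.ptp(q,axis=0),len(q))
im,d,c=load('sc12');P=cloud(c,d)
for n,x,y,h in [('T',.6344,-.0147,.104),('S',.5745,-.0131,.079),('Tf',.6329,-.0747,.104),('Sf',.573,-.0731,.079)]:
    m=(abs(P[...,0]-x)<.022)&(abs(P[...,1]-y)<.022)&(abs(P[...,2]-h)<.006); q=P[m]
    print(n,len(q),np.median(q,axis=0)-[x,y,h])
    m=(abs(P[...,0]-x)<.022)&(abs(P[...,1]-y)<.022)&(abs(P[...,2]-.05)<.006); q=P[m]; print('   low',len(q),np.median(q,axis=0)[:2]-[x,y])
for th in np.linspace(0,.75,4):
    print(kin.inverse_kinematics(*lpose(th,.134)))
E
```

```text
knob top [ 0.5351 -0.264   0.0936] 0.09425422721005872 [0.0167 0.017  0.0073] 370
T 52 [-0.0031  0.0033 -0.0006]
   low 31 [-0.0089  0.0103]
S 54 [-0.0032  0.0028 -0.0009]
   low 27 [-0.0074  0.0099]
Tf 48 [-0.0021  0.0045 -0.0006]
   low 29 [-0.0067  0.0094]
Sf 49 [-0.0007  0.0031 -0.0013]
   low 29 [-0.0064  0.0102]
[ 0.7988  0.6325 -0.5963  1.8434  0.4753  0.8117 -0.7891]
[ 0.7565  0.5893 -0.5558  1.9059  0.4358  0.7681 -1.0399]
[ 0.7001  0.5531 -0.5172  1.9577  0.3992  0.7319 -1.3014]
[ 0.6263  0.5245 -0.4733  1.9955  0.3609  0.7031 -1.5678]
```

```bash
python3 - <<'E'
from h import *
np.set_printoptions(precision=4,suppress=True)
P,q=lpose(0,.20); env.reach(P,q)
P,q=lpose(0,.134); r=env.movel(P,velocity=.12,stop_force=8)
env.dwell(.2); s=env.get_state();print(r,s['time'],s['tcp_pos'],s['force'])
snap('wrist','w13')
env.grip(.010,30)
s=env.get_state();print(s['time'],s['tcp_pos'],s['opening'],s['force'])
snap('wrist','w14')
E
```

```text
False 24.2833 [ 0.5359 -0.265   0.1349] [-0.3724  0.8081 -0.083 ]
24.7167 [ 0.5348 -0.2643  0.1342] 0.017064418997600285 [-4.1696  1.5954  4.3039]
```

View pics/w14.png

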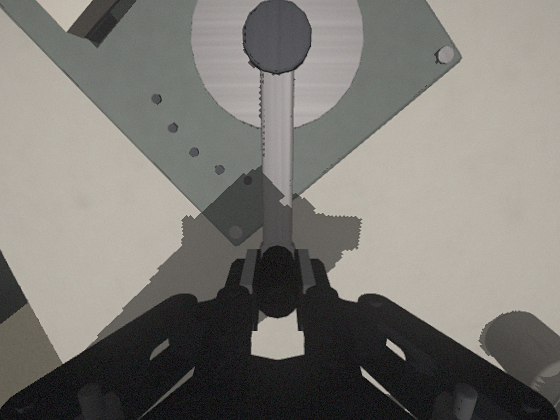

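The knob is gripped with the opening at 17 mm. Now I'll advance along the arc while watching the force.

```bash
python3 - <<'E'
from h import *
np.set_printoptions(precision=4,suppress=True)
for th in np.arange(.0625,.501,.0625):
    P,q=lpose(th,.134); env.movel(P,velocity=.04,rot=q)
    s=env.get_state(); a=yaw+np.pi+.85-th; t=np.array([np.sin(a),-np.cos(a)])
    v=s['tcp_pos'][:2]-pv; ang=(yaw+np.pi+.85)-np.arctan2(v[1],v[0])
    print(round(th,4),round(s['time'],2),'ang',round((ang+np.pi)%(2*np.pi)-np.pi,3),'r',round(np.hypot(*v),4),'Ft',round(s['force'][:2]@t,2),s['force'],round(s['opening'],4))
snap('wrist','w15')
E
```

```text
0.0625 25.09 ang 0.052 r 0.1099 Ft -4.05 [ 3.5432 -2.2113 -1.1971] 0.0168
0.125 25.42 ang 0.118 r 0.11 Ft -3.57 [ 1.0387 -3.7916  0.8623] 0.0173
0.1875 25.74 ang 0.183 r 0.1101 Ft -3.73 [ 1.4733 -3.5444  3.8864] 0.0169
0.25 26.07 ang 0.252 r 0.1101 Ft -1.01 [-0.9209 -1.7974  6.5048] 0.017
0.3125 26.39 ang 0.304 r 0.1102 Ft -6.2 [ 2.3417 -5.7957  3.1039] 0.017
0.375 26.72 ang 0.37 r 0.1103 Ft -4.69 [ 0.5495 -4.9371  4.6967] 0.0171
0.4375 27.04 ang 0.434 r 0.1103 Ft -3.68 [-0.19   -4.0555  4.1916] 0.0171
0.5 27.37 ang 0.502 r 0.1103 Ft -1.37 [-0.8452 -1.7336  6.5367] 0.0171
```

View pics/w15.png

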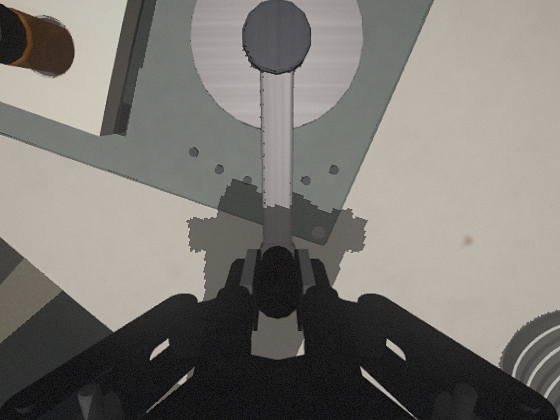

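The force profile matches the detents: it drops to about 1 N at 0.25 and at 0.50. In the image two dots are uncovered on the right at (334,170) and (306,180), and three remain on the left, so the lever is at click 2. On to click 3.

```bash
python3 - <<'E'
from h import *
np.set_printoptions(precision=4,suppress=True)
for th in [.5625,.625,.6875,.75]:
    P,q=lpose(th,.134); env.movel(P,velocity=.035,rot=q)
    if th==.75: env.dwell(.3)
    s=env.get_state(); a=yaw+np.pi+.85-th; t=np.array([np.sin(a),-np.cos(a)])
    v=s['tcp_pos'][:2]-pv; ang=(yaw+np.pi+.85)-np.arctan2(v[1],v[0])
    print(round(th,4),round(s['time'],2),'ang',round((ang+np.pi)%(2*np.pi)-np.pi,3),'r',round(np.hypot(*v),4),'Ft',round(s['force'][:2]@t,2),s['force'],round(s['opening'],4))
im,_,_=snap('wrist','w16')
im2,_,_=snap('scene','sc16')
cv2.imwrite('pics/csc16.png',cv2.resize(im2[140:290,200:400],None,fx=4,fy=4,interpolation=cv2.INTER_CUBIC))
im2,_,_=snap('side','s16')
E
```

```text
0.5625 27.77 ang 0.554 r 0.1104 Ft -5.41 [ 0.5917 -5.4437  4.2951] 0.0173
0.625 28.12 ang 0.619 r 0.1104 Ft -5.14 [ 0.8914 -5.0651  6.4443] 0.017
0.6875 28.47 ang 0.683 r 0.1104 Ft -4.0 [-0.8675 -4.1539  5.7565] 0.0167
0.75 29.12 ang 0.75 r 0.1105 Ft -2.86 [-1.5128 -2.9782  7.5829] 0.017
```

View pics/w16.png

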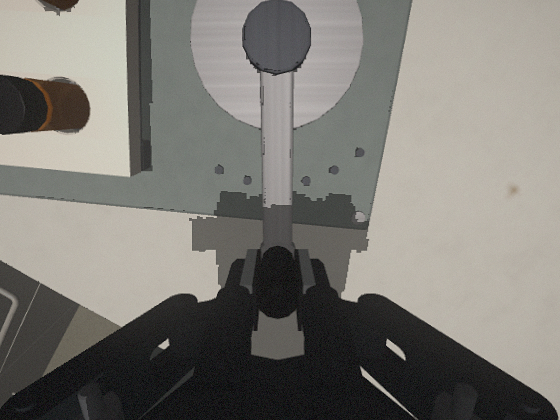

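View pics/csc16.png

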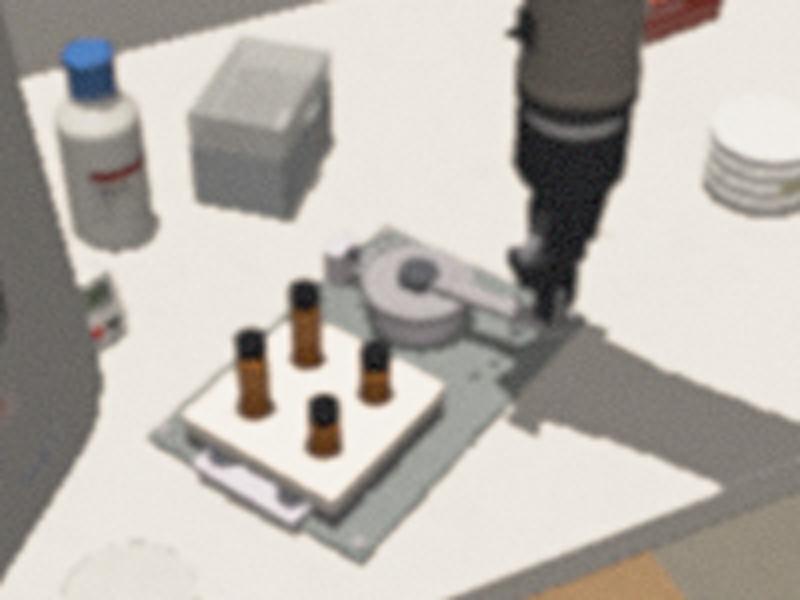

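View pics/s16.png

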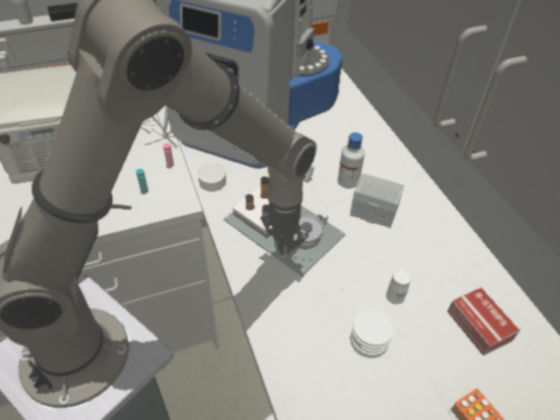

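In w16 the dots for rest, 1 and 2 lie to the right at (359,153), (334,170) and (306,181). Dots 4 and 5 lie to the left at (247,181) and (219,170), so the lever is centred on dot 3. The vials stand and the bystanders are where they were, so I'm handing in.

```bash
python3 - <<'E'
from h import *
s=env.get_state(); v=s['tcp_pos'][:2]-pv; print(s['time'],(yaw+np.pi+.85-np.arctan2(v[1],v[0]))%(2*np.pi),s['force'],s['opening'])
job.job_done()
E
```

```text
29.2667 0.7495619403702172 [-2.4725385  -2.78264037  7.36373254] 0.017222165122617424
the job is handed in; nothing more can be done
```

The job is handed in at about 29 s of the 72 s allowed, and my last checks showed it done as asked.

- **Vials:** The short vial stands in the near pocket and the tall vial in the far pocket, each in the row of the fixed vial of its own height. Both are upright, with their tops within 1 mm of the expected seated height.
- **Lever:** I gripped the knob and took it round its arc through clicks 1 and 2 to click 3. The force fell at 0.25 and 0.50 rad as it should at each notch. At hand-in the gripper still held the knob at about 0.75 rad. The wrist picture shows the lever over dot 3, with three dots on one side and two on the other.
- **Bystanders:** The last pictures show the bottle, the dish stack and the timer in place, and the pink and turquoise vials untouched.

**What went wrong:** The tall vial swung about 15° in the grip, so the first try to insert it stopped lightly on the pocket rim at about 5 N. I raised it, tilted the tool until the vial was vertical, and it then seated on the pocket floor. The short vial sits about 2 mm off centre in its pocket, roughly all the clearance there is.

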